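Put the lids back on the porcelain jars

TASK

The four porcelain jars on the desk stand open and their lids lie about among them. Put each lid back on the jar of its own shape and size, seated fully in the mouth and flat on the rim, with the sides of the square and the oblong lid in line with their jars. Set the lids down gently, never let one fall, leave the jars standing where they are, and do not disturb the wooden duck or the pen cup.

Things in the scene. Friction and masses are not known exactly. Their poses are not given: they have to be found in the camera images.
- lid_large_knob (a point): White porcelain lid, the larger round one, 0.2 kg, knob up. From below: plug 64 mm in diameter, 8 mm deep, enters the mouth with 9 mm play or more; flange 104 mm in diameter, 6 mm thick, rests on the rim; round knob 24 mm in diameter, 36 mm tall. This point: knob's centre, 32 mm above plug's underside, 24 above flange's underside, 18 above flange's top. Yaw is free.
- lid_small_knob (a point): White porcelain lid, the smaller round one, 0.1 kg, knob up. From below: plug 36 mm in diameter, 8 mm deep, enters the mouth with 9 mm play or more; flange 74 mm in diameter, 6 mm thick, rests on the rim; round knob 24 mm in diameter, 36 mm tall. This point: knob's centre, 32 mm above plug's underside, 24 above flange's underside, 18 above flange's top. Yaw is free.
- lid_square_knob (a point): White porcelain lid, the square one, 0.18 kg, knob up. From below: plug 52 x 52 mm, 8 mm deep, enters the mouth with 9 mm play or more; flange 92 x 92 mm, 6 mm thick, rests on the rim; bar knob 44 mm long (x), 14 mm wide (y), 36 mm tall. This point: knob's centre, 32 mm above plug's underside, 24 above flange's underside, 18 above flange's top. x, y along its sides.
- lid_oblong_knob (a point): White porcelain lid, the oblong one, 0.18 kg, knob up. From below: plug 84 mm (x) by 32 mm (y), 8 mm deep, enters the mouth with 9 mm play or more; flange 124 mm (x) by 72 mm (y), 6 mm thick, rests on the rim; bar knob 44 mm long (x), 14 mm wide (y), 36 mm tall. This point: knob's centre, 32 mm above plug's underside, 24 above flange's underside, 18 above flange's top. x along its long side.
- jar_large_rim (a point): Open white porcelain jar with thin blue lines, the larger round one, 96 mm in outer diameter, 75 mm tall, wall 6 mm, mouth 84 mm in diameter, mass about 0.6 kg, standing loose on the desk. This point is the centre of the mouth at rim height; z up. Yaw is free. When its lid is seated, the centre of the lid's knob is 24 mm above this point.
- jar_small_rim (a point): Open white porcelain jar with thin blue lines, the smaller round one, 66 mm in outer diameter, 60 mm tall, wall 6 mm, mouth 54 mm in diameter, mass about 0.4 kg, standing loose on the desk. This point is the centre of the mouth at rim height; z up. Yaw is free. When its lid is seated, the centre of the lid's knob is 24 mm above this point.
- jar_square_rim (a point): Open white porcelain jar with thin blue lines, the square one, 84 x 84 mm outside, 65 mm tall, wall 6 mm, mouth 72 x 72 mm, mass about 0.6 kg, standing loose on the desk. This point is the centre of the mouth at rim height; z up. x, y along its sides. When its lid is seated, the centre of the lid's knob is 24 mm above this point.
- jar_oblong_rim (a point): Open white porcelain jar with thin blue lines, the oblong one, 116 mm (x) by 64 mm (y) outside, 55 mm tall, wall 6 mm, mouth 104 mm (x) by 52 mm (y), mass about 0.6 kg, standing loose on the desk. This point is the centre of the mouth at rim height; z up. x along its long side. When its lid is seated, the centre of the lid's knob is 24 mm above this point.
- decoy: Bystander: carved wooden duck on a base 100 x 60 mm, about 120 mm high; origin at the centre of the underside.
- pencup: Bystander: wooden pen cup 76 mm in diameter, 95 mm high, with pens standing in it up to 130 mm; origin at the centre of the underside.
There are look-alikes about, which are no part of the job. Leave any pink or yellow look-alike of the part that bears lid_oblong_knob alone. Leave any red look-alike of the part that bears lid_large_knob alone.

How it is judged:
By the outcome, as a careful person would: the job done as asked, in the order asked, and still so for the second after the job is handed in, with the robot touching nothing.
It also fails if it takes over 115 s, if anything falls off the work surface, if the arm or the gripper's body presses on something with over 40 N, if the wrist force passes 120 N, or if a joint passes its speed limit or range.

ROBOT

A 7-joint arm with a two-finger parallel gripper is mounted at the origin on the work surface. World frame = base frame: x ahead of the robot, y to its left, z up, the work surface at z = 0. Lengths are in m, angles in rad, forces in N, time in s.
With the tool pointing down it reaches from about 0.4 to 0.85 m from the base axis. Payload 4.5 kg.
Tool frame: the origin (TCP) lies between the finger pads; the fingertips stand 19 mm ahead of it and the grasp point (between the pads) is the TCP (r.tips_ahead is the distance from the TCP to the fingertips, in m); z points along the fingers, y is the line along which they close (so a half turn about z gives the same grasp; the last joint's range is limited). The gripper opens to 88 mm and grips with 3 to 60 N. Pads are 18 mm wide; open, the fingers measure 123 mm over their backs; the gripper's body (75 mm by 187 mm) begins 45 mm behind the grasp point.
Start: joints at [1.343, 0.689, -0.195, 1.565, 0.157, 0.902, -0.215], TCP at [0.162, -0.604, 0.258] pointing down, gripper open.
Joint ranges: [-3.01, 3.01], [-0.46, 2.08], [-1.47, 1.51], [0.13, 2.56], [-1, 4.14], [0.04, 2.09], [-2.66, 2.66]. Speed limits (rad/s): [2.57, 2.57, 3.14, 3.14, 3.14, 3.14, 3.14].

INTERFACE

Orientations are given as a unit quaternion [x, y, z, w].
In Python, from plant import r, cams, models gives the robot as it stands. The module is installed in compiled form; this text tells all that it offers.
- The arm moves only by the tool jog_arm, never from a script. Its arguments are lists of equal length, an entry for each row: "turn": the turn, a rotation vector about the tool's x, y, z in rad, a list of three; "translation": the shift along the tool's x, y, z in m, a list of three; "grip": the closure, from 0 (fully open) to 1 (shut). In form: {"turn": [[ax, ay, az], ...], "translation": [[tx, ty, tz], ...], "grip": [grip, ...]}. A call has 1 to 20 rows; each row is the pose to reach, as a shift and turn from the pose commanded when the call began, along the tool's axes at that moment; what a row does not reach only later rows make up. A row lasts 1/8 s, in which the tool goes at most 62.5 mm and 10.7 degrees, less where a joint would pass 70% of its speed; a pose out of reach is approached as far as the arm can. A call with a gripper value outside its range is refused whole. The fingers move at their own pace and stop on an object; "force" is the grip in N (left out, the last holds). Time passes only in rows, so rows that repeat a pose let the fingers close. It gives the time, the measured TCP pose, the force, the opening and the grip force at its end, in the units of the state.
- r.get_state(): the state, without advancing time (a new reading comes with each control period).
- cams.snapshot(name): name is "side" or "top" or "wrist"; returns the picture (420x560x3 uint8, red, green, blue); there is no depth.
- cams.camera_params(name): a dict with "fx", "fy", "cx", "cy" (pixels), "eye" and "orientation" of the camera in the world. Camera axes: x right, y up, looking along -z (the intrinsics and any distortion apply to the point x, -y, -z); pixel columns grow to the right and rows downward; lengths in m; the calibration is good to about 2 mm. A picture is of the moment at which its call begins: read the wrist's pose just before it. camera_params takes no time and is no camera call; for the wrist camera it gives the pose at the moment of the call.
- r.finish_job(): hands the job in; it is judged then, once.
Trained networks look in the newest picture that a camera, given by its name, has taken for a name from the list of things; names that differ only in an ending like _2 or _b are one class to them, and where a whole thing is asked for, a point or a joint stands for the part that bears it (a point fixed in the world has none). Each returns a list of dicts, best first, with "p" (0 to 1); they miss things now and then, are a little off and sometimes report something else, mostly with a low value. They report only what shows in the picture. A call takes as long as a camera call. They do not tell look-alikes from the thing itself.
- models.find_in(camera, name): "position" ([x, y, z] in m, in world coordinates, good to about 4 mm: the middle of the surface that is visible of it).
- models.masks_of(camera, name): "pixels" (420x560 bool, what is visible of it).
- models.place_of(camera, name): "position" ([x, y, z] in m, in world coordinates, good to about 4 mm: a listed point, or the origin of a listed thing).
The state is a dict: "clock": time; "q": joint angles; "qd": joint speeds; "joint_torque": joint torques, N m; "tool_pos": TCP position; "eef_rot": TCP orientation; "contact_force": force on the tool from outside, world axes, zero at the start; "moment": the same for the moment, N m; "opening": opening from 0.0 (shut) to 1.0 (fully open); "finger_force": force on a finger pad.
Only numpy, scipy, OpenCV 4.12 (cv2) and the standard library are available. Lean on these libraries where they do the work, as an engineer would, in place of code of your own. Each camera call takes 0.05 s, during which the arm holds its last target. There are 200 camera calls.

## Working session

There is one attempt and no reset: what is moved stays moved. The work goes in short steps, Python scripts to look and compute and a tool call to move; the robot and the scene stay as the last step left them, time stands still between calls to the robot, and variables do not carry over. Pictures are saved under pics/ and viewed, at most 14 in all, crops included, and the job is handed in when it is done.

Besides the shell and the picture viewer there is one more tool, called by a JSON object that holds its "name" and its "arguments". jog_arm: Moves the arm, as the interface text tells. Its arguments: {"type":"object","properties":{"turn":{"type":"array"},"translation":{"type":"array"},"grip":{"type":"array"},"force":{"type":"number"}},"required":["turn","translation","grip"]}

```bash
mkdir -p pics; cat > h.py <<'E'
import numpy as np, cv2
from scipy.spatial.transform import Rotation as R
from plant import r,cams,models
def snap(c,f=None):
    im=cams.snapshot(c)
    if f: cv2.imwrite('pics/'+f,im[:,:,::-1])
    return im
def proj(c,P,p=None):
    p=p or cams.camera_params(c)
    q=R.from_quat(p['orientation']).inv().apply(np.atleast_2d(P)-p['eye'])
    return np.c_[p['cx']+p['fx']*q[:,0]/-q[:,2], p['cy']-p['fy']*q[:,1]/-q[:,2]]
def ray(c,uv,z,p=None):
    p=p or cams.camera_params(c)
    uv=np.atleast_2d(uv).astype(float)
    d=np.c_[(uv[:,0]-p['cx'])/p['fx'],-(uv[:,1]-p['cy'])/p['fy'],-np.ones(len(uv))]
    d=R.from_quat(p['orientation']).apply(d); e=np.array(p['eye'])
    return e+d*((z-e[2])/d[:,2])[:,None]
L=['large','small','square','oblong']
E
python3 - <<'E'
from h import *
np.set_printoptions(precision=3,suppress=True)
for c in ['top','side']:
    snap(c,c+'0.png'); print(cams.camera_params(c))
    for n in ['lid_%s_knob'%a for a in L]+['jar_%s_rim'%a for a in L]+['decoy','pencup']:
        for d in models.place_of(c,n): print(c,n,round(d['p'],2),np.array(d['position']),proj(c,d['position'])[0].round())
print(r.get_state())
E
```

```text
{'fx': 430.2365415136471, 'fy': 430.2365415136471, 'cx': 279.12992131735854, 'cy': 214.31886857552533, 'eye': array([0.322, 0.014, 1.29 ]), 'orientation': array([-0.076,  0.062,  0.709, -0.699])}
top lid_large_knob 0.91 [0.457 0.294 0.031] [193. 253.]
top lid_large_knob 0.91 [0.411 0.459 0.032] [136. 270.]
top lid_small_knob 0.67 [ 0.468 -0.278  0.03 ] [388. 247.]
top lid_square_knob 0.96 [0.634 0.305 0.035] [190. 195.]
top lid_oblong_knob 0.94 [0.266 0.23  0.029] [213. 320.]
top lid_oblong_knob 0.79 [0.832 0.058 0.036] [272. 131.]
top lid_oblong_knob 0.61 [0.459 0.096 0.031] [260. 252.]
top jar_large_rim 0.55 [0.634 0.113 0.077] [253. 190.]
top jar_small_rim 0.57 [ 0.628 -0.085  0.059] [320. 193.]
top jar_square_rim 0.79 [ 0.633 -0.293  0.06 ] [391. 190.]
top jar_oblong_rim 0.67 [ 0.466 -0.109  0.054] [331. 247.]
top jar_oblong_rim 0.17 [0.632 0.112 0.077] [253. 191.]
top decoy 0.59 [ 0.548  0.548 -0.002] [113. 226.]
top pencup 0.96 [ 0.514 -0.526 -0.001] [467. 232.]
top pencup 0.69 [ 0.633 -0.086  0.058] [321. 191.]
{'fx': 499.9492793195275, 'fy': 499.9492793195275, 'cx': 277.48920
[... 763 characters left out ...]
. 200.]
side jar_oblong_rim 0.31 [0.635 0.117 0.076] [232. 223.]
side decoy 0.77 [ 0.549  0.552 -0.003] [188. 362.]
side pencup 0.6 [ 0.512 -0.523  0.002] [331. 152.]
side pencup 0.49 [ 0.46  -0.114  0.056] [312. 199.]
{'clock': 1.1, 'q': array([ 1.343,  0.689, -0.195,  1.565,  0.157,  0.903, -0.215]), 'qd': array([-0.001,  0.   ,  0.001,  0.001,  0.001,  0.   , -0.001]), 'joint_torque': array([ -0.   , -52.751,  -1.267, -15.374,  -0.052,  -0.001,   0.   ]), 'tool_pos': array([ 0.162, -0.604,  0.258]), 'eef_rot': array([0.991, 0.131, 0.   , 0.   ]), 'contact_force': array([-0.683,  0.463,  0.619]), 'moment': array([-0.032,  0.008, -0.013]), 'finger_force': 0.0, 'opening': 0.9950140657444123}
```

```bash
python3 - <<'E'
import cv2
im=cv2.imread('pics/top0.png')[100:350,80:500]
cv2.imwrite('pics/topc.png',cv2.resize(im,None,fx=1.9,fy=1.9,interpolation=cv2.INTER_CUBIC))
E
```

```text
(no output)
```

View pics/topc.png

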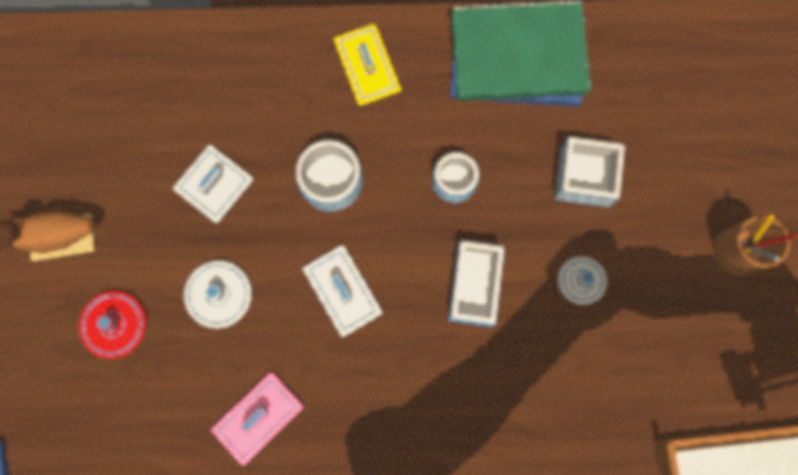

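The white round lid at about (193,253) is lid_large; the red one at (136,270) is a look-alike. The white oblong at (260,252) is lid_oblong, while the yellow (272,131) and pink (213,320) ones are to be left alone. The square lid is at (190,195) and the small lid, in the arm's shadow, at (388,247). The enlarged crop confirms these. Next I'll fit poses to the masks.

```bash
cat >> h.py <<'E'
from scipy.optimize import minimize
# name: (lx,ly,z0,z1,guess,round?)
G={'lid_large_knob':(.104,.104,.008,.014,(.455,.294),1),'lid_small_knob':(.074,.074,.008,.014,(.468,-.278),1),
'lid_square_knob':(.092,.092,.008,.014,(.635,.306),0),'lid_oblong_knob':(.124,.072,.008,.014,(.458,.098),0),
'jar_large_rim':(.096,.096,0,.075,(.634,.115),1),'jar_small_rim':(.066,.066,0,.06,(.629,-.084),1),
'jar_square_rim':(.084,.084,0,.065,(.633,-.292),0),'jar_oblong_rim':(.116,.064,0,.055,(.464,-.11),0)}
def outline(c,n,v,p,S=4):
    lx,ly,z0,z1,_,rd=G[n]
    if rd: t=np.linspace(0,2*np.pi,40); q=np.c_[np.cos(t)*lx/2,np.sin(t)*lx/2]
    else: q=np.array([[1,1],[1,-1],[-1,-1],[-1,1]])*[lx/2,ly/2]
    a=v[2]; q=q@np.array([[np.cos(a),np.sin(a)],[-np.sin(a),np.cos(a)]])+v[:2]
    P=np.r_[np.c_[q,q[:,0]*0+z0],np.c_[q,q[:,0]*0+z1]]
    return cv2.convexHull((proj(c,P,p)*S).astype(np.float32))
def getmask(c,n,g,p):
    z=G[n][3]; best=None;u0=proj(c,[[*g,z]],p)[0]
    for d in models.masks_of(c,n):
        ys,xs=np.nonzero(d['pixels'])
        e=np.hypot(xs.mean()-u0[0],ys.mean()-u0[1])
        if e<25*(3 if c=='wrist' else 1) and (best is None or e<best[0]): best=(e,d['pixels'])
    return None if best is None else best[1]
def fit(n,ms,g=None,S=4):
    """ms: list of (cam,params,mask)"""
    g=g or G[n][4]
    M=[(c,p,cv2.resize(m.astype(np.uint8),None,fx=S,fy=S,interpolation=cv2.INTER_LINEAR)) for c,p,m in ms]
    def f(w):
        v=w*np.array([.01,.01,.3]); e=0
        for c,p,m in M:
            b=np.zeros_like(m); cv2.fillConvexPoly(b,outline(c,n,v,p,S).astype(np.int32),1)
            e+=1-(b&m).sum()/max(1,(b|m).sum())
        return e/len(M)
    best=None
    for a in ([0] if G[n][5] else np.radians([0,30,60,90,120,150][:3 if G[n][0]==G[n][1] else 6])):
        o=minimize(f,np.array([g[0]/.01,g[1]/.01,a/.3]),method='Nelder-Mead',options=dict(initial_simplex=np.array([g[0]/.01,g[1]/.01,a/.3])+np.array([[0,0,0],[1,0,0],[0,1,0],[0,0,.6]]),xatol=.005,fatol=1e-4))
        if best is None or o.fun<best.fun: best=o
    v=best.x*[.01,.01,.3]; return v[0].round(4),v[1].round(4),np.degrees(v[2]).round(1),round(best.fun,3)
E
python3 - <<'E'
from h import *
ms={n:[] for n in G}
for c in ['top','side']:
    im=snap(c); p=cams.camera_params(c)
    for n in G:
        m=getmask(c,n,G[n][4],p)
        if m is not None: ms[n].append((c,p,m))
for n in G: print(n,fit(n,ms[n]) if ms[n] else None,[fit(n,[k])[:4] for k in ms[n]])
print(cams.camera_params('wrist'))
E
```

```text
lid_large_knob (np.float64(0.4543), np.float64(0.2946), np.float64(8.6), np.float64(0.102)) [(np.float64(0.454), np.float64(0.2887), np.float64(9.7), np.float64(0.127)), (np.float64(0.4536), np.float64(0.2951), np.float64(8.7), np.float64(0.072))]
lid_small_knob (np.float64(0.466), np.float64(-0.2805), np.float64(3.9), np.float64(0.105)) [(np.float64(0.4661), np.float64(-0.2807), np.float64(7.8), np.float64(0.038)), (np.float64(0.4669), np.float64(-0.2787), np.float64(2.4), np.float64(0.169))]
lid_square_knob (np.float64(0.633), np.float64(0.3066), np.float64(49.6), np.float64(0.103)) [(np.float64(0.6347), np.float64(0.3034), np.float64(53.2), np.float64(0.139)), (np.float64(0.6317), np.float64(0.3067), np.float64(50.1), np.float64(0.054))]
lid_oblong_knob (np.float64(0.4572), np.float64(0.0975), np.float64(30.7), np.float64(0.086)) [(np.float64(0.4572), np.float64(0.0974), np.float64(30.7), np.float64(0.077)), (np.float64(0.4576), np.float64(0.0989), np.float64(30.7), np.float64(0.087))]
jar_large_rim (np.float64(0.6366), np.float64(0.1128), np.float64(5.0), np.float64(0.069)) [(np.
[... 444 characters left out ...]
loat64(-0.2963), np.float64(80.6), np.float64(0.069)) [(np.float64(0.635), np.float64(-0.2965), np.float64(-9.1), np.float64(0.037)), (np.float64(0.6336), np.float64(-0.2938), np.float64(84.7), np.float64(0.09))]
jar_oblong_rim (np.float64(0.4624), np.float64(-0.1121), np.float64(171.4), np.float64(0.064)) [(np.float64(0.4615), np.float64(-0.1123), np.float64(-8.1), np.float64(0.059)), (np.float64(0.4625), np.float64(-0.109), np.float64(-9.9), np.float64(0.056))]
{'fx': 377.2742892442915, 'fy': 377.2742892442915, 'cx': 276.0885013203264, 'cy': 207.42249625979127, 'eye': array([ 0.23298561, -0.58381041,  0.38548885]), 'orientation': array([-0.11445115,  0.08769099, -0.60265403,  0.784869  ])}
```

{"name": "jog_arm", "arguments": {"turn": [[0,0,0],[0,0,0],[0,0,0],[0,0,0],[0,0,0],[0,0,0],[0,0,0],[0,0,0],[0,0,0],[0,0,0]], "translation": [[0.045,-0.028,0.007],[0.095,-0.058,0.015],[0.142,-0.088,0.022],[0.19,-0.117,0.029],[0.237,-0.146,0.036],[0.284,-0.175,0.044],[0.33,-0.204,0.05],[0.362,-0.224,0.056],[0.378,-0.234,0.058],[0.378,-0.234,0.058]], "grip": [0.3,0.3,0.3,0.3,0.3,0.3,0.3,0.3,0.3,0.3], "force": 25}}

```text
clock: 3.25
tool_pos: [0.4668, -0.2795, 0.1997]
eef_rot: [0.991, 0.131, 0.0, 0.0]
contact_force: [-0.7, -0.8, -0.0]
opening: 0.696
finger_force: 0.0
```

```bash
cat >> h.py <<'E'
def go(x,y,z,yaw=None):
    """print tool-axis translation/turn from present pose to pointing down at x,y,z with tool x at yaw deg"""
    s=r.get_state(); Q=R.from_quat(s['eef_rot']); X=Q.apply([1,0,0]); ph=np.degrees(np.arctan2(X[1],X[0]))
    t=Q.inv().apply(np.array([x,y,z])-s['tool_pos'])
    print('clk',round(s['clock'],2),'phi',ph.round(2),'tilt',np.degrees(np.arccos(-Q.apply([0,0,1])[2])).round(2),'tcp',np.round(s['tool_pos'],4),'-> t',t.round(4),'turnz rad',None if yaw is None else np.round(-np.radians((yaw-ph+180)%360-180),4))
def wlook(names,f=None):
    p=cams.camera_params('wrist'); im=snap('wrist',f); out={}
    for n in names:
        for d in models.place_of('wrist',n): print(n,round(d['p'],2),np.round(d['position'],4))
        m=getmask('wrist',n,G[n][4],p)
        if m is not None: out[n]=fit(n,[('wrist',p,m)],S=2); print(' fit',[float(k) for k in out[n]])
    return out
E
python3 - <<'E'
from h import *
wlook(['lid_small_knob','jar_oblong_rim','jar_square_rim'],'w1.png')
go(.467,-.279,.038)
E
```

```text
lid_small_knob 0.91 [ 0.4653 -0.2714  0.0301]
 fit [0.4681, -0.277, 8.1, 0.019]
jar_oblong_rim 0.69 [ 0.4613 -0.1118  0.056 ]
 fit [0.6355, -0.293, 80.2, 0.019]
clk 3.6 phi 14.87 tilt 0.04 tcp [ 0.4655 -0.2811  0.1999] -> t [ 0.002  -0.0017  0.1619] turnz rad None
```

View pics/w1.png

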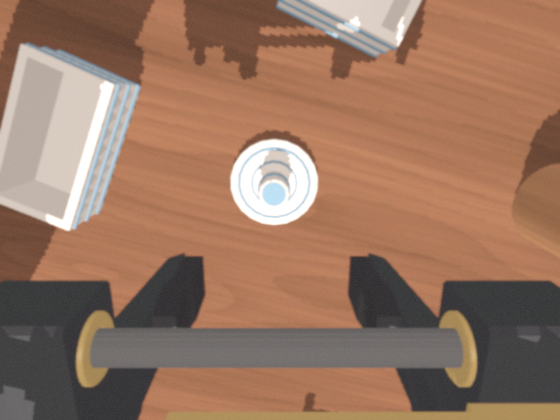

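Wrist view: the small lid's knob top is at (273,193) and the lid centre at about (274,181). It matches the estimate, so I'll grasp it.

{"name": "jog_arm", "arguments": {"turn": [[0,0,0],[0,0,0],[0,0,0],[0,0,0],[0,0,0],[0,0,0],[0,0,0],[0,0,0],[0,0,0],[0,0,0],[0,0,0],[0,0,0],[0,0,0]], "translation": [[0.001,-0.002,0.045],[0.001,-0.002,0.09],[0.001,-0.002,0.135],[0.001,-0.002,0.155],[0.001,-0.002,0.162],[0.001,-0.002,0.162],[0.001,-0.002,0.162],[0.001,-0.002,0.162],[0.001,-0.002,0.162],[0.001,-0.002,0.155],[0.001,-0.002,0.13],[0.001,-0.002,0.08],[0.001,-0.002,0.03]], "grip": [0.3,0.3,0.3,0.3,0.3,1,1,1,1,1,1,1,1]}}

```text
clock: 5.22
tool_pos: [0.4663, -0.2775, 0.1713]
eef_rot: [0.991, 0.131, -0.0, -0.0]
contact_force: [0.7, -0.8, -0.9]
opening: 0.264
finger_force: 25.0
```

```bash
python3 - <<'E'
from h import *
s=r.get_state(); print(s['opening'],s['finger_force'],s['contact_force'])
snap('wrist','w2.png')
go(.631,-.085,.15); go(.631,-.085,.092)
E
```

```text
0.2642066822563707 25.00013488344848 [ 0.69670579 -0.78733555 -0.89658724]
clk 5.28 phi 14.97 tilt 0.55 tcp [ 0.4693 -0.2791  0.1772] -> t [ 0.2062 -0.1459  0.0277] turnz rad None
clk 5.28 phi 14.97 tilt 0.55 tcp [ 0.4693 -0.2791  0.1772] -> t [ 0.2058 -0.1463  0.0857] turnz rad None
```

View pics/w2.png

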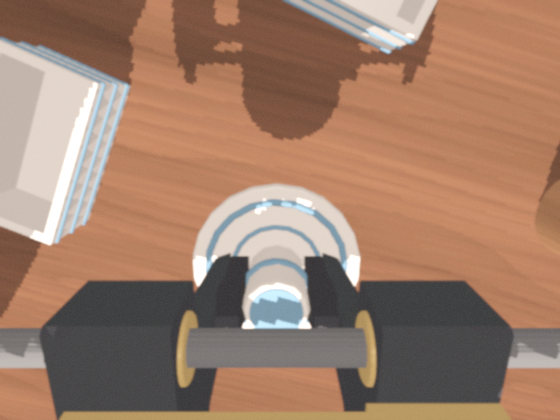

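The small lid is held squarely, knob between the pads at (276,305). Carrying it to the small jar.

{"name": "jog_arm", "arguments": {"turn": [[0,0,0],[0,0,0],[0,0,0],[0,0,0],[0,0,0],[0,0,0],[0,0,0],[0,0,0],[0,0,0],[0,0,0],[0,0,0],[0,0,0],[0,0,0]], "translation": [[0.022,-0.015,0],[0.065,-0.045,0],[0.11,-0.075,0],[0.155,-0.106,0],[0.19,-0.13,0],[0.205,-0.141,0],[0.209,-0.1435,0.01],[0.209,-0.1435,0.035],[0.209,-0.1435,0.055],[0.209,-0.1435,0.068],[0.209,-0.1435,0.075],[0.209,-0.1435,0.075],[0.209,-0.1435,0.075]], "grip": [1,1,1,1,1,1,1,1,1,1,1,1,1]}}

```text
clock: 6.9
tool_pos: [0.6321, -0.085, 0.0954]
eef_rot: [0.991, 0.131, 0.001, 0.0]
contact_force: [-0.3, -0.5, -1.5]
opening: 0.262
finger_force: 25.0
```

```bash
python3 - <<'E'
from h import *
go(.631,-.085,.09)
snap('top','t2.png');snap('side','s2.png');snap('wrist','w3.png')
a=cv2.imread('pics/w3.png')[150:420,100:460];b=cv2.imread('pics/s2.png')[130:250,200:330]
cv2.imwrite('pics/c3.png',np.hstack([cv2.resize(a,(400,300)),cv2.resize(b,(325,300))]))
E
```

```text
clk 6.9 phi 15.0 tilt 0.08 tcp [ 0.6321 -0.085   0.0954] -> t [-0.001  -0.0003  0.0054] turnz rad None
```

View pics/c3.png

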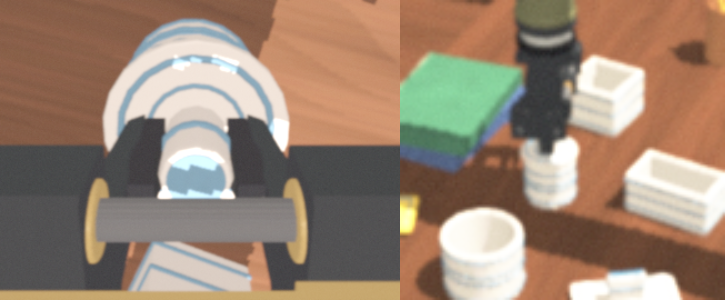

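The lid is over the jar mouth, centred in both views. I'll lower the last few millimetres while watching the force.

{"name": "jog_arm", "arguments": {"turn": [[0,0,0],[0,0,0],[0,0,0],[0,0,0]], "translation": [[0,0,0.002],[0,0,0.004],[0,0,0.005],[0,0,0.005]], "grip": [1,1,1,1]}}

```text
clock: 7.55
tool_pos: [0.6315, -0.085, 0.0903]
eef_rot: [0.991, 0.13, 0.0, 0.0]
contact_force: [-1.0, 1.7, 5.1]
opening: 0.265
finger_force: 25.0
```

{"name": "jog_arm", "arguments": {"turn": [[0,0,0],[0,0,0]], "translation": [[0,0,0.001],[0,0,0.001]], "grip": [1,1]}}

```text
clock: 7.8
tool_pos: [0.6315, -0.085, 0.0903]
eef_rot: [0.991, 0.13, 0.0, 0.0]
contact_force: [-3.3, 0.0, 11.8]
opening: 0.262
finger_force: 25.0
```

{"name": "jog_arm", "arguments": {"turn": [[0,0,0],[0,0,0],[0,0,0],[0,0,0],[0,0,0],[0,0,0],[0,0,-0.07],[0,0,-0.14],[0,0,-0.2],[0,0,-0.25],[0,0,-0.274],[0,0,-0.274],[0,0,-0.274],[0,0,-0.274]], "translation": [[0,0,0.0],[0,0,0.0],[0,0,0],[0,0,-0.02],[0,0,-0.06],[0,0,-0.11],[-0.02,-0.04,-0.11],[-0.045,-0.085,-0.11],[-0.072,-0.135,-0.11],[-0.1,-0.185,-0.11],[-0.115,-0.21,-0.11],[-0.12,-0.222,-0.11],[-0.12,-0.222,-0.11],[-0.12,-0.222,-0.11]], "grip": [0.45,0.45,0.45,0.45,0.45,0.45,0.45,0.45,0.45,0.45,0.45,0.45,0.45,0.45]}}

```text
clock: 9.55
tool_pos: [0.4595, 0.0973, 0.1989]
eef_rot: [0.965, 0.264, 0.001, 0.0]
contact_force: [0.2, -0.0, 0.1]
opening: 0.549
finger_force: 0.0
```

```bash
python3 - <<'E'
from h import *
wlook(['lid_oblong_knob','jar_oblong_rim','jar_large_rim'],'w4.png')
go(.457,.098,.038,30.7)
snap('side','s4.png')
a=cv2.imread('pics/w4.png');b=cv2.imread('pics/s4.png')[130:250,200:330]
cv2.imwrite('pics/c4.png',np.hstack([cv2.resize(a,(440,330)),cv2.resize(b,(357,330))]))
E
```

```text
lid_oblong_knob 0.76 [0.4626 0.0991 0.0323]
 fit [0.4582, 0.0979, 29.7, 0.012]
 fit [0.5059, -0.1399, -86.1, 0.491]
clk 9.9 phi 30.65 tilt 0.01 tcp [0.4583 0.098  0.1986] -> t [-0.0012 -0.0007  0.1606] turnz rad -0.0008
```

View pics/c4.png

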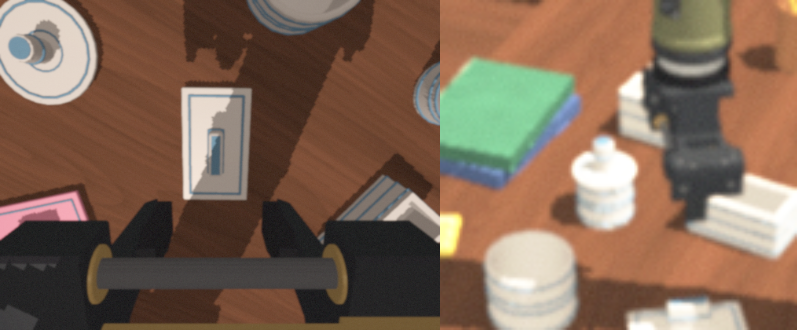

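Right: the small lid sits flat on its jar. Left: the white oblong lid is centred and aligned, with its bar knob at about (215,152). I'll grasp it.

{"name": "jog_arm", "arguments": {"turn": [[0,0,0.01],[0,0,0.01],[0,0,0.01],[0,0,0.01],[0,0,0.01],[0,0,0.01],[0,0,0.01],[0,0,0.01],[0,0,0.01],[0,0,0.01],[0,0,0.01],[0,0,0.01],[0,0,0.01],[0,0,0.01]], "translation": [[0,0,0.045],[0,0,0.09],[0,0,0.135],[0,0,0.155],[0,0,0.161],[0,0,0.161],[0,0,0.161],[0,0,0.161],[0,0,0.161],[0,0,0.161],[0,0,0.155],[0,0,0.13],[0,0,0.08],[0,0,0.03]], "grip": [0.45,0.45,0.45,0.45,0.45,1,1,1,1,1,1,1,1,1]}}

```text
clock: 11.7
tool_pos: [0.4574, 0.0982, 0.1699]
eef_rot: [0.966, 0.26, -0.001, 0.0]
contact_force: [0.9, 1.2, -2.3]
opening: 0.154
finger_force: 25.0
```

```bash
python3 - <<'E'
from h import *
go(.462,-.1115,.16,-8.5)
p=cams.camera_params('wrist'); snap('wrist','w5.png')
m=[d for d in models.masks_of('wrist','lid_oblong_knob')][:3]
for d in m:
    c,_=cv2.findContours(d['pixels'].astype(np.uint8),0,1); c=max(c,key=cv2.contourArea); print(d['p'],cv2.minAreaRect(c))
E
```

```text
clk 11.7 phi 30.13 tilt 0.1 tcp [0.4574 0.0982 0.1699] -> t [-0.1013  0.1837  0.0101] turnz rad 0.6742
0.76 ((277.0, 227.0), (200.0, 180.0), 90.0)
0.56 ((47.61176300048828, 296.7529296875), (67.46537017822266, 106.07899475097656), 77.47119140625)
```

{"name": "jog_arm", "arguments": {"turn": [[0,0,0.07],[0,0,0.19],[0,0,0.32],[0,0,0.45],[0,0,0.57],[0,0,0.64],[0,0,0.674],[0,0,0.674],[0,0,0.674],[0,0,0.674],[0,0,0.674],[0,0,0.674]], "translation": [[-0.01,0.018,0],[-0.03,0.054,0],[-0.05,0.091,0],[-0.07,0.127,0],[-0.088,0.16,0],[-0.098,0.178,0],[-0.101,0.184,0],[-0.101,0.184,0.02],[-0.101,0.184,0.045],[-0.101,0.184,0.06],[-0.101,0.184,0.065],[-0.101,0.184,0.065]], "grip": [1,1,1,1,1,1,1,1,1,1,1,1]}}

```text
clock: 13.3
tool_pos: [0.4632, -0.1111, 0.1037]
eef_rot: [0.997, -0.074, -0.0, -0.0]
contact_force: [0.6, -0.2, -2.3]
opening: 0.155
finger_force: 25.0
```

```bash
python3 - <<'E'
from h import *
go(.462,-.1115,.085,-8.5)
snap('top','t6.png');snap('side','s6.png');snap('wrist','w6.png')
a=cv2.imread('pics/w6.png')[100:420,70:490];b=cv2.imread('pics/s6.png')[150:250,250:380]
cv2.imwrite('pics/c6.png',np.hstack([cv2.resize(a,(420,320)),cv2.resize(b,(370,320),interpolation=2)]))
E
```

```text
clk 13.3 phi -8.46 tilt 0.02 tcp [ 0.4632 -0.1111  0.1037] -> t [-0.0011  0.0006  0.0187] turnz rad 0.0007
```

View pics/c6.png

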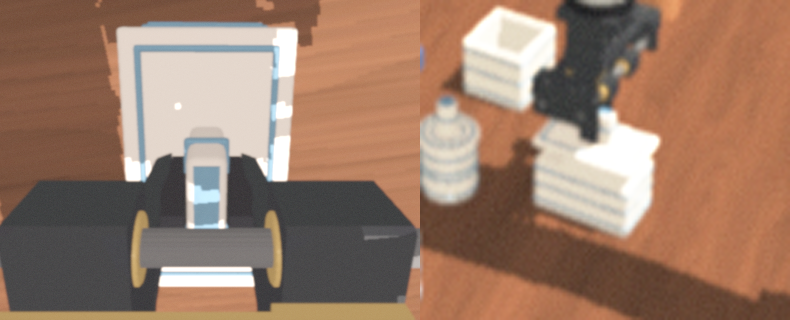

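The sliver of jar rim beyond the lid, at about (205,23), is parallel to the lid's edge and centred. Lowering.

{"name": "jog_arm", "arguments": {"turn": [[0,0,0],[0,0,0],[0,0,0],[0,0,0],[0,0,0],[0,0,0],[0,0,0]], "translation": [[0,0,0.006],[0,0,0.011],[0,0,0.015],[0,0,0.017],[0,0,0.018],[0,0,0.019],[0,0,0.019]], "grip": [1,1,1,1,1,1,1]}}

```text
clock: 14.32
tool_pos: [0.4631, -0.1114, 0.0853]
eef_rot: [0.997, -0.074, 0.0, 0.0]
contact_force: [-1.2, 0.5, 4.5]
opening: 0.157
finger_force: 25.0
```

{"name": "jog_arm", "arguments": {"turn": [[0,0,0],[0,0,0]], "translation": [[0,0,0.001],[0,0,0.001]], "grip": [1,1]}}

```text
clock: 14.58
tool_pos: [0.4631, -0.1114, 0.0853]
eef_rot: [0.997, -0.074, 0.001, 0.0]
contact_force: [-2.5, 0.9, 17.0]
opening: 0.161
finger_force: 25.0
```

{"name": "jog_arm", "arguments": {"turn": [[0,0,0],[0,0,0],[0,0,0],[0,0,0],[0,0,0],[0,0,0],[0,0,-0.1],[0,0,-0.22],[0,0,-0.34],[0,0,-0.46],[0,0,-0.58],[0,0,-0.7],[0,0,-0.8],[0,0,-0.846],[0,0,-0.846],[0,0,-0.846]], "translation": [[0,0,0.0],[0,0,0.0],[0,0,0],[0,0,-0.02],[0,0,-0.06],[0,0,-0.12],[-0.005,-0.04,-0.12],[-0.014,-0.09,-0.12],[-0.025,-0.15,-0.12],[-0.036,-0.21,-0.12],[-0.046,-0.27,-0.12],[-0.056,-0.33,-0.12],[-0.064,-0.38,-0.12],[-0.068,-0.4,-0.12],[-0.068,-0.4,-0.12],[-0.068,-0.4,-0.12]], "grip": [0.45,0.45,0.45,0.45,0.45,0.45,0.45,0.45,0.45,0.45,0.45,0.45,0.4,0.4,0.4,0.4]}}

```text
clock: 16.58
tool_pos: [0.4553, 0.2913, 0.2034]
eef_rot: [0.94, 0.34, -0.001, 0.001]
contact_force: [0.6, -0.7, -0.3]
opening: 0.597
finger_force: 0.0
```

```bash
python3 - <<'E'
from h import *
wlook(['lid_large_knob','lid_square_knob','jar_large_rim'],'w7.png')
go(.455,.294,.038)
snap('top','t7.png')
a=cv2.imread('pics/w7.png');b=cv2.imread('pics/t7.png')[160:290,220:400]
cv2.imwrite('pics/c7.png',np.hstack([cv2.resize(a,(400,300)),cv2.resize(b,(400,300),interpolation=2)]))
E
```

```text
lid_large_knob 0.81 [0.4549 0.2933 0.0369]
lid_large_knob 0.66 [0.4108 0.4563 0.0332]
 fit [0.4548, 0.2945, 10.1, 0.029]
 fit [0.6344, 0.3058, 51.0, 0.015]
clk 16.93 phi 39.91 tilt 0.02 tcp [0.4552 0.2936 0.2038] -> t [ 0.0002 -0.0005  0.1658] turnz rad None
```

View pics/c7.png

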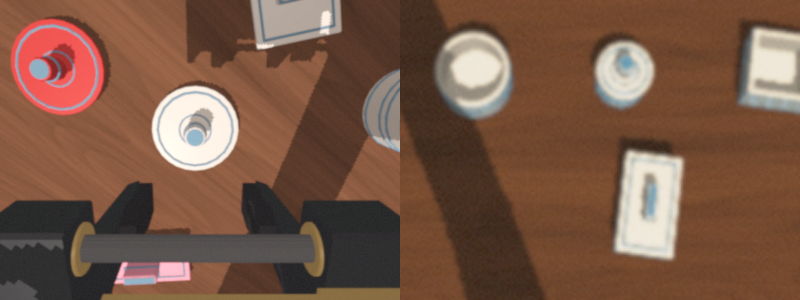

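The oblong and small lids are seated and aligned (top view). The white large lid's knob is at about (195,137) and directly in line; the red one at (58,66) stays untouched. Grasping the white one.

{"name": "jog_arm", "arguments": {"turn": [[0,0,0],[0,0,0],[0,0,0],[0,0,0],[0,0,0],[0,0,0],[0,0,0],[0,0,0],[0,0,0],[0,0,0],[0,0,0],[0,0,0],[0,0,0],[0,0,0]], "translation": [[0,0,0.045],[0,0,0.09],[0,0,0.135],[0,0,0.16],[0,0,0.167],[0,0,0.167],[0,0,0.167],[0,0,0.167],[0,0,0.167],[0,0,0.167],[0,0,0.16],[0,0,0.135],[0,0,0.085],[0,0,0.03]], "grip": [0.4,0.4,0.4,0.4,0.4,1,1,1,1,1,1,1,1,1]}}

```text
clock: 18.73
tool_pos: [0.4542, 0.2936, 0.1747]
eef_rot: [0.94, 0.342, -0.001, 0.0]
contact_force: [0.8, -0.1, -1.8]
opening: 0.265
finger_force: 25.0
```

```bash
python3 - <<'E'
from h import *
go(.6355,.1145,.175)
E
```

```text
clk 18.73 phi 39.99 tilt 0.14 tcp [0.4542 0.2936 0.1747] -> t [ 0.0238  0.2538 -0.0004] turnz rad None
```

{"name": "jog_arm", "arguments": {"turn": [[0,0,0],[0,0,0],[0,0,0],[0,0,0],[0,0,0],[0,0,0],[0,0,0],[0,0,0],[0,0,0],[0,0,0],[0,0,0],[0,0,0]], "translation": [[0.002,0.022,0],[0.006,0.066,0],[0.01,0.112,0],[0.015,0.16,0],[0.019,0.205,0],[0.022,0.238,0],[0.023,0.251,0],[0.0235,0.2535,0.015],[0.0235,0.2535,0.04],[0.0235,0.2535,0.055],[0.0235,0.2535,0.06],[0.0235,0.2535,0.06]], "grip": [1,1,1,1,1,1,1,1,1,1,1,1]}}

```text
clock: 20.23
tool_pos: [0.6356, 0.1157, 0.1136]
eef_rot: [0.94, 0.342, -0.0, -0.0]
contact_force: [-0.3, 0.2, -2.5]
opening: 0.265
finger_force: 25.0
```

```bash
python3 - <<'E'
from h import *
go(.6355,.1145,.105)
snap('side','s8.png');snap('wrist','w8.png')
a=cv2.imread('pics/w8.png')[100:420,70:490];b=cv2.imread('pics/s8.png')[170:270,170:300]
cv2.imwrite('pics/c8.png',np.hstack([cv2.resize(a,(420,320)),cv2.resize(b,(370,320),interpolation=2)]))
E
```

```text
clk 20.23 phi 40.03 tilt 0.02 tcp [0.6356 0.1157 0.1136] -> t [-0.0008  0.0009  0.0086] turnz rad None
```

View pics/c8.png

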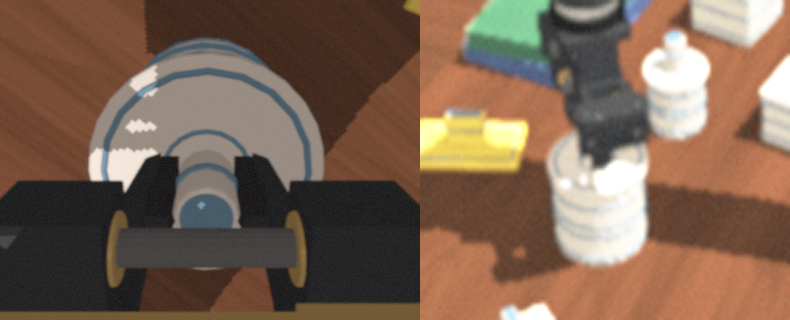

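The large lid is centred over its jar in both views. Lowering.

{"name": "jog_arm", "arguments": {"turn": [[0,0,0],[0,0,0],[0,0,0],[0,0,0],[0,0,0]], "translation": [[0,0,0.004],[0,0,0.007],[0,0,0.008],[0,0,0.009],[0,0,0.009]], "grip": [1,1,1,1,1]}}

```text
clock: 20.95
tool_pos: [0.6359, 0.1151, 0.1048]
eef_rot: [0.94, 0.342, 0.0, 0.0]
contact_force: [-0.2, -0.2, -2.3]
opening: 0.262
finger_force: 25.0
```

{"name": "jog_arm", "arguments": {"turn": [[0,0,0],[0,0,0]], "translation": [[0,0,0.001],[0,0,0.001]], "grip": [1,1]}}

```text
clock: 21.2
tool_pos: [0.6359, 0.1151, 0.1047]
eef_rot: [0.94, 0.342, 0.0, 0.0]
contact_force: [-2.4, 0.0, 4.5]
opening: 0.265
finger_force: 25.0
```

{"name": "jog_arm", "arguments": {"turn": [[0,0,0],[0,0,0],[0,0,0],[0,0,0],[0,0,0],[0,0,-0.1],[0,0,-0.25],[0,0,-0.4],[0,0,-0.56],[0,0,-0.72],[0,0,-0.88],[0,0,-1.04],[0,0,-1.2],[0,0,-1.36],[0,0,-1.52],[0,0,-1.66],[0,0,-1.735],[0,0,-1.735],[0,0,-1.735]], "translation": [[0,0,0.0],[0,0,0.0],[0,0,0],[0,0,-0.02],[0,0,-0.06],[0,0,-0.1],[0.005,-0.006,-0.1],[0.015,-0.018,-0.1],[0.03,-0.036,-0.1],[0.045,-0.054,-0.1],[0.06,-0.073,-0.1],[0.075,-0.091,-0.1],[0.09,-0.109,-0.1],[0.105,-0.127,-0.1],[0.117,-0.141,-0.1],[0.122,-0.147,-0.1],[0.122,-0.147,-0.1],[0.122,-0.147,-0.1],[0.122,-0.147,-0.1]], "grip": [0.45,0.45,0.45,0.45,0.45,0.45,0.45,0.45,0.45,0.45,0.45,0.45,0.45,0.45,0.45,0.45,0.45,0.45,0.45]}}

```text
clock: 23.58
tool_pos: [0.6352, 0.3058, 0.2044]
eef_rot: [0.348, 0.938, 0.0, 0.0]
contact_force: [0.0, 0.1, -0.9]
opening: 0.548
finger_force: 0.0
```

```bash
python3 - <<'E'
from h import *
wlook(['lid_square_knob'],'w9.png')
go(.6342,.3055,.038,140.6)
snap('side','s9.png')
a=cv2.imread('pics/w9.png');b=cv2.imread('pics/s9.png')[170:270,170:300]
cv2.imwrite('pics/c9.png',np.hstack([cv2.resize(a,(400,300)),cv2.resize(b,(390,300),interpolation=2)]))
E
```

```text
lid_square_knob 0.6 [0.6374 0.3084 0.0316]
 fit [0.6352, 0.3071, 51.2, 0.014]
clk 23.73 phi 139.34 tilt 0.03 tcp [0.635  0.3059 0.204 ] -> t [ 0.0004 -0.0008  0.166 ] turnz rad -0.0219
```

View pics/c9.png

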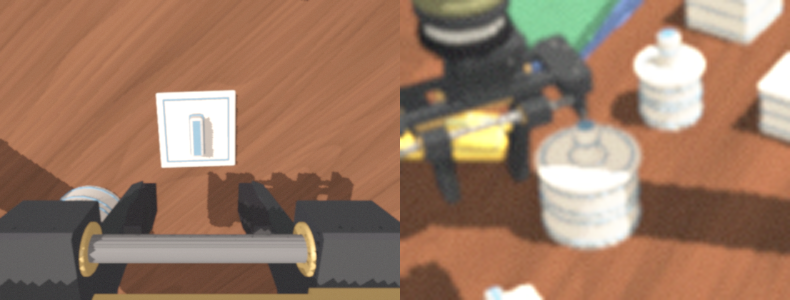

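The large lid is seated flat. The square lid's bar knob at (196,135) is in line with the fingers, about 1.5° off. Grasping.

{"name": "jog_arm", "arguments": {"turn": [[0,0,-0.03],[0,0,-0.03],[0,0,-0.03],[0,0,-0.03],[0,0,-0.03],[0,0,-0.03],[0,0,-0.03],[0,0,-0.03],[0,0,-0.03],[0,0,-0.03],[0,0,-0.03],[0,0,-0.03],[0,0,-0.03],[0,0,-0.03]], "translation": [[0,0,0.045],[0,0,0.09],[0,0,0.135],[0,0,0.16],[0,0,0.167],[0,0,0.167],[0,0,0.167],[0,0,0.167],[0,0,0.167],[0,0,0.167],[0,0,0.16],[0,0,0.135],[0,0,0.085],[0,0,0.015]], "grip": [0.45,0.45,0.45,0.45,0.45,1,1,1,1,1,1,1,1,1]}}

```text
clock: 25.52
tool_pos: [0.6343, 0.3058, 0.1829]
eef_rot: [0.333, 0.943, -0.001, -0.001]
contact_force: [0.9, 1.3, -1.5]
opening: 0.154
finger_force: 25.0
```

```bash
python3 - <<'E'
from h import *
go(.6345,-.2945,.19,171.2)
print(r.get_state()['q'].round(2))
E
```

```text
clk 25.52 phi 141.14 tilt 0.09 tcp [0.6343 0.3058 0.1829] -> t [-0.3768 -0.4672 -0.0067] turnz rad -0.5247
[-0.22  0.94 -0.63  1.35  0.58  1.04 -0.06]
```

{"name": "jog_arm", "arguments": {"turn": [[0,0,-0.02],[0,0,-0.06],[0,0,-0.1],[0,0,-0.15],[0,0,-0.2],[0,0,-0.25],[0,0,-0.3],[0,0,-0.35],[0,0,-0.4],[0,0,-0.45],[0,0,-0.49],[0,0,-0.51],[0,0,-0.518],[0,0,-0.518],[0,0,-0.518],[0,0,-0.518],[0,0,-0.518],[0,0,-0.518],[0,0,-0.518],[0,0,-0.518]], "translation": [[-0.012,-0.015,0],[-0.037,-0.046,0],[-0.067,-0.083,0],[-0.1,-0.124,0],[-0.135,-0.167,0],[-0.17,-0.211,0],[-0.205,-0.254,0],[-0.24,-0.297,0],[-0.275,-0.341,0],[-0.308,-0.382,0],[-0.338,-0.419,0],[-0.36,-0.446,0],[-0.373,-0.462,0],[-0.377,-0.467,0],[-0.377,-0.467,0.01],[-0.377,-0.467,0.035],[-0.377,-0.467,0.06],[-0.377,-0.467,0.078],[-0.377,-0.467,0.085],[-0.377,-0.467,0.085]], "grip": [1,1,1,1,1,1,1,1,1,1,1,1,1,1,1,1,1,1,1,1]}}

```text
clock: 28.02
tool_pos: [0.6354, -0.2937, 0.0962]
eef_rot: [0.08, 0.997, 0.0, 0.0]
contact_force: [-0.3, 0.6, -2.0]
opening: 0.155
finger_force: 25.0
```

```bash
python3 - <<'E'
from h import *
go(.635,-.2945,.095,170.8)
snap('side','s10.png');snap('wrist','w10.png')
a=cv2.imread('pics/w10.png')[100:420,70:490];b=cv2.imread('pics/s10.png')[110:210,220:350]
cv2.imwrite('pics/c10.png',np.hstack([cv2.resize(a,(420,320)),cv2.resize(b,(370,320),interpolation=2)]))
E
```

```text
clk 28.02 phi 170.81 tilt 0.02 tcp [ 0.6354 -0.2937  0.0962] -> t [ 0.0002 -0.0008  0.0012] turnz rad 0.0001
```

View pics/c10.png

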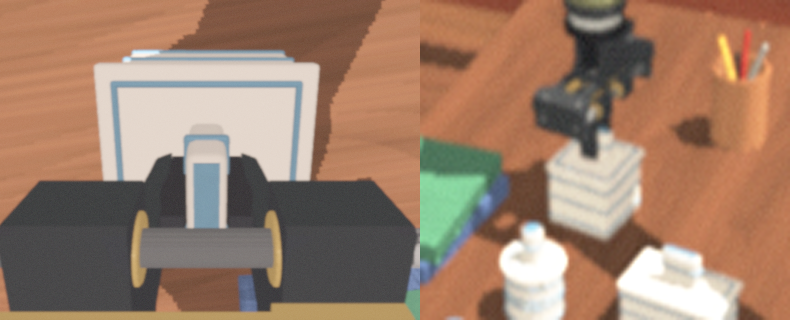

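The jar rim edge beyond the lid, at about (210,52), is parallel to the lid's side and centred. Lowering the last 2–3 mm.

{"name": "jog_arm", "arguments": {"turn": [[0,0,0],[0,0,0],[0,0,0]], "translation": [[0,0,0.001],[0,0,0.002],[0,0,0.002]], "grip": [1,1,1]}}

```text
clock: 28.5
tool_pos: [0.6353, -0.2942, 0.0946]
eef_rot: [0.08, 0.997, -0.0, 0.0]
contact_force: [-0.1, 0.1, 0.9]
opening: 0.154
finger_force: 25.0
```

{"name": "jog_arm", "arguments": {"turn": [[0,0,0],[0,0,0]], "translation": [[0,0,0.001],[0,0,0.001]], "grip": [1,1]}}

```text
clock: 28.75
tool_pos: [0.6353, -0.2942, 0.0946]
eef_rot: [0.08, 0.997, -0.0, 0.0]
contact_force: [-2.3, -0.2, 5.8]
opening: 0.155
finger_force: 25.0
```

{"name": "jog_arm", "arguments": {"turn": [[0,0,0],[0,0,0],[0,0,0],[0,0,0],[0,0,0],[0,0,0],[0,0,0],[0,0,0],[0,0,0],[0,0,0],[0,0,0]], "translation": [[0,0,0.0],[0,0,0.0],[0,0,0],[0,0,-0.02],[0,0,-0.06],[0,0,-0.1],[0,0,-0.15],[0.03,0,-0.18],[0.06,0,-0.2],[0.1,0,-0.2],[0.1,0,-0.2]], "grip": [0.45,0.45,0.45,0.45,0.45,0.45,0.45,0.45,0.45,0.45,0.45]}}

```text
clock: 30.12
tool_pos: [0.5339, -0.2781, 0.2949]
eef_rot: [0.08, 0.997, -0.001, -0.001]
contact_force: [-0.4, -0.3, -0.3]
opening: 0.551
finger_force: 0.0
```

```bash
python3 - <<'E'
from h import *
H={'large':.075,'small':.06,'square':.065,'oblong':.055}
for c in ['side','top']:
    snap(c,c+'_end.png')
    for a in L:
        for n in ['lid_%s_knob'%a,'jar_%s_rim'%a]:
            for d in models.place_of(c,n)[:2]: print(c,n,round(d['p'],2),np.round(d['position'],3))
a=cv2.imread('pics/side_end.png')[110:270,180:380];b=cv2.imread('pics/top_end.png')[160:300,220:430]
cv2.imwrite('pics/end.png',np.hstack([cv2.resize(a,(400,320),interpolation=2),cv2.resize(b,(400,320),interpolation=2)]))
E
```

```text
side lid_large_knob 0.98 [0.636 0.113 0.099]
side lid_large_knob 0.89 [0.414 0.459 0.028]
side jar_large_rim 0.78 [0.634 0.115 0.076]
side lid_small_knob 0.58 [ 0.631 -0.085  0.083]
side jar_small_rim 0.82 [ 0.629 -0.078  0.062]
side lid_square_knob 0.74 [ 0.636 -0.294  0.085]
side jar_square_rim 0.83 [ 0.635 -0.292  0.064]
side lid_oblong_knob 0.94 [ 0.461 -0.108  0.079]
side lid_oblong_knob 0.83 [0.833 0.055 0.028]
side jar_oblong_rim 0.73 [ 0.462 -0.118  0.057]
top lid_large_knob 0.96 [0.41  0.461 0.032]
top lid_large_knob 0.59 [0.638 0.114 0.095]
top lid_small_knob 0.65 [ 0.63  -0.086  0.085]
top jar_small_rim 0.65 [ 0.63  -0.088  0.057]
top jar_small_rim 0.64 [ 0.638 -0.293  0.091]
top lid_square_knob 0.79 [ 0.637 -0.292  0.09 ]
top lid_oblong_knob 0.71 [0.265 0.228 0.03 ]
top lid_oblong_knob 0.62 [0.833 0.054 0.034]
```

View pics/end.png

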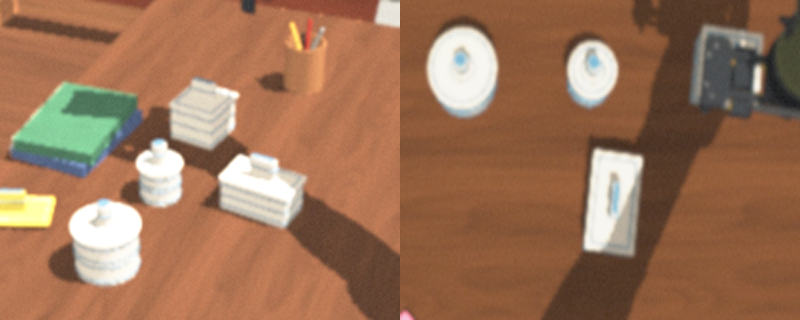

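All four lids sit flat on their own jars, knob heights match the seated values, and the jars have not moved. Handing in.

```bash
python3 -c "
from plant import r
print(r.finish_job())"
```

```text
the job is handed in; nothing more can be done
None
```

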